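# Start the compressor from the bench controls

## Task

Start the compressor for a bench test with the fingertips, in this order: push down the raised half of the rocker on the power block until it lies level, press the square key on the drive box fully in so that it stays in, then press the larger of the two round buttons on the hand control fully down and keep it down. The program finishes while still holding that button down with the fingers. Touch none of the other keys and buttons hard enough to press them, leave the hand control lying where it is without picking it up or shoving it along, and do not disturb the other things on the bench.

Things in the scene. Friction and masses are not known exactly. Their poses are not given: they have to be found in the camera images.
- power: White power block standing on the bench, fixed: 70 (x) x 180 (y) x 45 mm high, two round sockets and one grey paddle rocker on top. Origin at the centre of its underside, z up. The rocker's pivot lies 55 mm toward the block's -y end, 56 mm above the bench, and runs along the block's y.
- rocker (a joint): Angle of the rocker, rad: 0 = off (the half toward the block's +x stands up, its edge 9 mm above the pivot), 0.32 = on (that half lies level, the other half stands up). It stays where it is left; about 2 N near the edge turns it. The grey V-shaped rocker is 56 mm long along the block's x and 30 mm wide; the two halves meet at the pivot, which is the lowest point of its top.
- rocker_raised_end (a point): Point on the top of the half that stands up when off, 19 mm from the pivot; about 62 mm above the bench when off and 56 mm when on. Moves with the rocker. Push it straight down.
- drive: Aluminium compressor drive box, fixed on the bench: 110 (x) x 150 (y) x 50 mm high with cooling fins on its +x side. Origin at the centre of its underside, z up. Three black keys stand 14 mm proud in a row along y, 20 mm toward -x of the centre line: square at y = -48 mm, round at 0, oblong at +48 mm.
- square_key (a joint): Travel of the square key, m: 0 = out, 0.006 = fully in. It stays in once pushed; pushing takes about 4 N.
- square_key_top (a point): Centre of the top of the square key (28 x 28 mm, black), 64 mm above the bench when out. Moves down with it.
- round_key (a joint): Travel of the round key (28 mm diameter), m: 0 = out, 0.006 = in; spring return. To be left alone.
- oblong_key (a joint): Travel of the oblong key (34 x 14 mm), m: 0 = out, 0.006 = in; spring return. To be left alone.
- control: Grey hand control lying loose on the bench, about 0.6 kg: 66 (x) x 120 (y) x 38 mm high, with two black round buttons on top. Origin at the centre of its underside, z up. Large button at y = -26 mm, small one at y = +34 mm.
- large_button (a joint): Travel of the large round button, m: 0 = out, 0.007 = fully down. A spring returns it; about 6 N holds it fully down.
- large_button_top (a point): Centre of the top of the large button (34 mm diameter), 52 mm above the bench when out. Moves down with it.
- small_button (a joint): Travel of the small round button (20 mm diameter), m: 0 = out, 0.007 = down; spring return. To be left alone.
- spool: Bystander: solder spool, 52 mm diameter, 38 mm high. Origin at the middle of its underside. To be left where it is.
- jar: Bystander: small flux jar, 48 mm diameter, 55 mm high. Origin at the middle of its underside. To be left where it is.
- tape: Bystander: roll of tape lying flat, 80 mm diameter, 24 mm high. Origin at the middle of its underside. To be left where it is.
- screwdriver: Bystander: screwdriver lying flat, about 160 mm long. Origin within it, on the bench side. To be left where it is.
- multimeter: Bystander: hand-held multimeter lying on its back, 85 x 180 x 35 mm. Origin at the middle of its underside. To be left where it is.
- pliers: Bystander: pliers lying flat, about 130 mm long, 16 mm high. Origin within it, on the bench side. To be left where it is.
- tray: Bystander: small divided parts tray, 110 x 160 x 35 mm. Origin at the middle of its underside. To be left where it is.
Not all that is in view belongs to the job. Leave any green look-alike of the drive alone.

How it is judged:
On the way, in this order (a step that is already met when the one before it is completed fails the run):
1. the rocker is on (value of joint rocker above 0.26 rad), for 0.2 s.
2. the square key is in, with the rocker on (value of joint rocker above 0.26 rad and value of joint square_key above 0.0045 m), for 0.2 s.
3. the large button is held down by the fingers (all of step 2 and value of joint large_button above 0.0055 m and contact force between the fingers and control above 2 N), for 0.3 s.
At the end, for the whole second after the job is handed in: The rocker is on (above 0.26 of 0.32 rad), the square key is in (above 4.5 of 6 mm) and the fingers hold the large button down (above 5.5 of 7 mm, more than 2 N), with the hand control lying flat within 25 mm of where it was and the other keys and button out (all of step 3 and not (distance of control from where it was at the start of the episode above 0.025 m or height (world z) of control above 0.012 m or angle between control's own z axis and vertical above 0.15 rad) and value of joint each of small_button, round_key, oblong_key below 0.002 m); the arm keeps its last pose, push and grip.
It fails at once if the square key is pressed before the rocker is on (value of joint square_key above 0.003 m and value of joint rocker below 0.2 rad).
It fails at once if the large button is pressed before the square key is in (value of joint large_button above 0.003 m and value of joint square_key below 0.004 m).
It fails at once if a wrong key or button is pressed (value of joint any of round_key, oblong_key, small_button above 0.003 m).
It fails at once if the hand control is lifted, tipped or shoved (distance of control from where it was at the start of the episode above 0.025 m or height (world z) of control above 0.012 m or angle between control's own z axis and vertical above 0.15 rad).
It fails at once if a bystander is disturbed (distance of any of spool, jar, tape, screwdriver, multimeter, pliers, tray from where it was at the start of the episode above 0.03 m).
It also fails if it takes over 54 s, if anything falls off the work surface, if the arm or the gripper's body presses on something with over 40 N, if the wrist force passes 120 N, or if a joint passes its speed limit or range.

## Robot

A 6-joint arm with a two-finger parallel gripper is mounted at the origin on the work surface. World frame = base frame: x ahead of the robot, y to its left, z up, the work surface at z = 0. Lengths are in m, angles in rad, forces in N, time in s.
With the tool pointing down it reaches from about 0.35 to 0.85 m from the base axis. Payload 8.1 kg.
Tool frame: the origin (TCP) lies on the mounting face of the last link; the fingertips stand 186 mm ahead of it and the grasp point (between the pads) lies 167 mm ahead of it; z points along the fingers, y is the line along which they close (so a half turn about z gives the same grasp; the last joint's range is limited). The gripper opens to 93 mm and grips with 3 to 60 N. Pads are 15 mm wide; open, the fingers measure 128 mm over their backs; the gripper's body (75 mm by 188 mm) begins 65 mm behind the grasp point.
Start: joints at [-1.239, 0.13, 1.488, -0, 1.523, -0.085], TCP at [0.243, -0.549, 0.405] pointing down, gripper open.
Joint ranges: [-2.96, 2.96], [-0.89, 2.26], [0.02, 2.5], [-1.34, 4.48], [0, 2.73], [-2.66, 2.66]. Speed limits (rad/s): [2.39, 2.39, 2.79, 3.14, 3.14, 3.14].

## Interface

Orientations are given as a rotation vector (axis times angle).
In Python, from plant import read_state, read_camera, camera_params, close_job gives the robot as it stands. The module is installed in compiled form; this text tells all that it offers.
- The arm moves only by the tool servo_tool, never from a script. Its argument "increments" is a list of rows, each an object with "slide": the shift along the tool's x, y, z in mm, a list of three; "dr": the turn, a rotation vector about the tool's x, y, z in rad, a list of three; "jaw": the closure, from 0 (fully open) to 1 (shut). In form: [{"slide": [x, y, z], "dr": [ax, ay, az], "jaw": jaw}, ...]. A call has 1 to 20 rows; each row is the pose to reach, as a shift and turn from the pose commanded when the call began, along the tool's axes at that moment; what a row does not reach only later rows make up. A row lasts 1/10 s, in which the tool goes at most 50 mm and 8.59 degrees, less where a joint would pass 70% of its speed; a pose out of reach is approached as far as the arm can. A call with a gripper value outside its range is refused whole. The fingers move at their own pace and stop on an object; "force" is the grip in N (left out, the last holds). Time passes only in rows, so rows that repeat a pose let the fingers close. It gives the time, the measured TCP pose, the force, the opening and the grip force at its end, in the units of the state.
- read_state(): the state, without advancing time (a new reading comes with each control period).
- read_camera(name): name is "scene" or "top" or "wrist"; returns (picture, depth): 480x640x3 uint8, red, green, blue; 480x640 float32, m along the optical axis (not along the pixel's ray), 0 where there is no reading.
- camera_params(name): a dict with "fx", "fy", "cx", "cy" (pixels), "k1" (the pictures are not rectified: a ray, as slopes to the right and down, at radius r is drawn at 1 + k1 r^2 times it, then the intrinsics apply), "rvec" (rotation vector, rad) and "tvec" (3), from world to camera coordinates, as OpenCV has them. Camera axes: x right, y down, z forward; pixel columns grow to the right and rows downward; lengths in m; the calibration is good to about 2 mm. A picture is of the moment at which its call begins: read the wrist's pose just before it. camera_params takes no time and is no camera call; for the wrist camera it gives the pose at the moment of the call.
- close_job(): hands the job in; it is judged then, once.
The state is a dict: "t": time; "q": joint angles; "dq": joint speeds; "joint_torque": joint torques, N m; "tool_pos": TCP position; "orientation": TCP orientation; "force": force on the tool from outside, world axes, zero at the start; "wrist_torque": the same for the moment, N m; "opening": finger opening in m; "gripper_force": force on a finger pad.
Only numpy, scipy, OpenCV 4.12 (cv2) and the standard library are available. Lean on these libraries where they do the work, as an engineer would, in place of code of your own. Each camera call takes 0.05 s, during which the arm holds its last target. There are 200 camera calls.

## Working session

There is one attempt and no reset: what is moved stays moved. The work goes in short steps, Python scripts to look and compute and a tool call to move; the robot and the scene stay as the last step left them, time stands still between calls to the robot, and variables do not carry over. Pictures are saved under pics/ and viewed, at most 10 in all, crops included, and the job is handed in when it is done.

Besides the shell and the picture viewer there is one more tool, called after ">>>" as name([rows], argument=value, ...), one row to a line, values as JSON. servo_tool: Moves the arm, as the interface text tells. Its arguments: {"type":"object","properties":{"increments":{"type":"array"},"force":{"type":"number"}},"required":["increments"]}

```bash
mkdir -p pics; cat > h.py <<'E'
import numpy as np, cv2
from plant import *
from scipy.spatial.transform import Rotation as R
def cam(n):
    p=camera_params(n); return p,R.from_rotvec(np.ravel(p["rvec"])).as_matrix(),np.ravel(p["tvec"])
def ray(n,u,v,c=None):
    p,Rm,t=c or cam(n)
    x,y=(u-p["cx"])/p["fx"],(v-p["cy"])/p["fy"]; a,b=x,y
    for _ in range(20):
        s=1+p["k1"]*(a*a+b*b); a,b=x/s,y/s
    return -Rm.T@t, Rm.T@np.array([a,b,1.])
def onz(n,u,v,z,c=None):
    o,d=ray(n,u,v,c); return o+d*(z-o[2])/d[2]
def cloud(n,depth,c=None):
    p,Rm,t=c or cam(n)
    v,u=np.mgrid[:480,:640]
    o,d=-Rm.T@t,None
    x,y=(u-p["cx"])/p["fx"],(v-p["cy"])/p["fy"]; a,b=x,y
    for _ in range(20):
        s=1+p["k1"]*(a*a+b*b); a,b=x/s,y/s
    P=np.stack([a*depth,b*depth,depth],-1); return (P-t)@Rm
E
python3 - <<'E'
from h import *
for n in("top","scene"):
    c=cam(n); im,d=read_camera(n); np.savez(n,im=im,d=d); cv2.imwrite(f"pics/{n}.png",im[...,::-1])
    print(n,c[0],-c[1].T@c[2])
print(read_state())
E
```

```text
top {'fx': 519.2355905551041, 'fy': 519.2355905551041, 'cx': 317.6768441437426, 'cy': 232.72130773272596, 'k1': 0.02138893139227273, 'rvec': array([ 2.15196899, -2.19106029,  0.1399576 ]), 'tvec': array([-0.0994591 ,  0.52464052,  1.25677148])} [ 0.37915231 -0.08604516  1.30898972]
scene {'fx': 502.7968449889295, 'fy': 502.7968449889295, 'cx': 318.70346489249425, 'cy': 240.92775620676238, 'k1': 0.035196748459451845, 'rvec': array([ 1.33133106,  1.95321744, -1.05781342]), 'tvec': array([ 0.27444327, -0.18720466,  1.54696145])} [1.40691821 0.24740846 0.68031214]
{'t': 0.1, 'q': array([-1.23940787e+00,  1.31097423e-01,  1.48913720e+00, -1.37502388e-05,
        1.52297261e+00, -8.54037250e-02]), 'dq': array([ 0.00098931, -0.00057257, -0.00181737, -0.00044237,  0.00024262,
       -0.00126419]), 'joint_torque': array([ 1.18586882e-03, -5.61339426e+01, -4.93095803e+01,  7.70486752e-02,
        2.91348877e-02, -8.76347144e-05]), 'tool_pos': array([ 0.2428513 , -0.5484473 ,  0.40380327]), 'orientation': array([-3.07205488e+00, -6.49636970e-01,  3.32385476e-04]), 'force': array([ 0.06738187, -0.37309712, -0.00753946]), 'wrist_torque': array([ 0.02015536,  0.0246457 , -0.00693998]), 'gripper_force': 0.0, 'opening': 0.09293045715752865}
```

View pics/top.png

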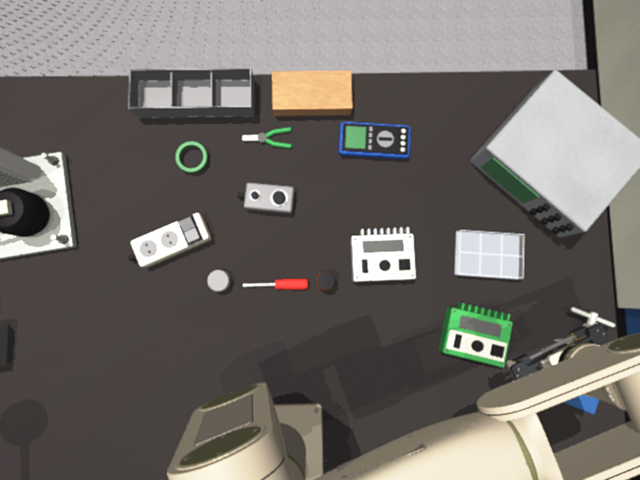

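View pics/scene.png

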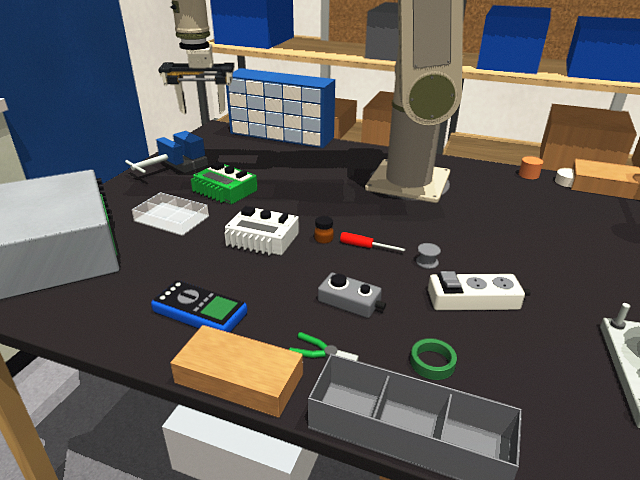

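The top view shows the power block at (170,240) with its rocker near (193,228), the silver drive at (383,257) and the control at (268,197). Two boxes could be the drive: silver at (383,257) and green at (478,335). The silver (aluminium) one fits the description, since the green one is the look-alike. On the silver box the square key should be the right-hand one, near (404,265). I'll confirm with a crop and measure.

```bash
python3 - <<'E'
from h import *
z=np.load("top.npz"); im,d=z["im"],z["d"]
g=cv2.cvtColor(im,cv2.COLOR_RGB2GRAY)
tiles=[]
for x0,y0 in((120,200),(340,215),(230,165)):
    tiles.append(cv2.resize(im[y0:y0+80,x0:x0+95,::-1],None,fx=2.8,fy=2.8*2,interpolation=cv2.INTER_CUBIC) if 0 else cv2.resize(im[y0:y0+75,x0:x0+95,::-1],(266,210),interpolation=cv2.INTER_CUBIC))
cv2.imwrite("pics/crop.png",cv2.resize(np.hstack(tiles),(798,210)))
P=cloud("top",d)
print("table z",P[300,420,2],P[330,200,2])
def blobs(name,x0,y0,x1,y1,hi,z,amin):
    m=np.zeros_like(g); m[y0:y1,x0:x1]=(g[y0:y1,x0:x1]<hi)*255
    for c in cv2.findContours(m,cv2.RETR_LIST,cv2.CHAIN_APPROX_NONE)[0]:
        M=cv2.moments(c)
        if M["m00"]>amin:
            u,v=M["m10"]/M["m00"],M["m01"]/M["m00"]; r=cv2.minAreaRect(c)
            print(name,np.round([u,v],1),M["m00"],np.round(r[1],1),np.round(onz("top",u,v,z),4),"depthz",P[int(v),int(u),2].round(4))
blobs("drive",354,256,413,280,60,.064,30)
blobs("ctl",247,186,291,210,60,.052,30)
# bright bodies
for n,box,zt,th in(("power",(125,205,218,275),.045,140),("drive",(345,222,420,288),.05,130),("ctl",(238,175,300,220),.038,85)):
    x0,y0,x1,y1=box; m=np.zeros_like(g); m[y0:y1,x0:x1]=(P[y0:y1,x0:x1,2]>zt-.012)*255
    c=max(cv2.findContours(m,cv2.RETR_EXTERNAL,cv2.CHAIN_APPROX_NONE)[0],key=cv2.contourArea)
    r=cv2.minAreaRect(c); print(n,[np.round(onz("top",*q,zt)[:2],4) for q in cv2.boxPoints(r)], onz("top",*r[0],zt).round(4))
# rocker height map
print((P[212:246:2,176:212:2,2]*1000).round().astype(int))
print(g[212:246:2,176:212:2])
E
```

```text
table z -0.0009215802022085315 0.0015542632487926635
drive [384.4 265. ] 47.0 [7.8 7.8] [ 0.4383 -0.267   0.064 ] depthz 0.0646
drive [404.2 264.2] 63.5 [8. 9.] [ 0.4394 -0.3146  0.064 ] depthz 0.0643
power [array([0.5094, 0.348 ]), array([0.579 , 0.1817]), array([0.5125, 0.1537]), array([0.444 , 0.3194])] [0.5109 0.2511 0.045 ]
drive [array([ 0.5277, -0.1895]), array([ 0.5314, -0.341 ]), array([ 0.4062, -0.3412]), array([ 0.4027, -0.1914])] [ 0.4666 -0.2657  0.05  ]
ctl [array([0.5867, 0.0745]), array([0.6528, 0.0681]), array([ 0.6391, -0.0538]), array([ 0.573 , -0.0467])] [0.6128 0.0106 0.038 ]
[[   1    3   -1    2    0   -2   -2    1    3    1    0    5    0    2
    -2    2    5    7]
 [   0   -1    0   -2    1    4   -1    3    1   43   48   44   25    7
     5   -1    0    0]
 [   1    0   -1   -5    2    0   43   50   49   46   42   42   43   10
     2   -3    1    5]
 [   0   -2   -2    4   48   63   65   62   46   50   46   41   43   22
    -2    2   -1   -2]
 [  -2    0   47   65   64   63   64   59   48   47   43   41   46   40
    -2   -2   -1    1]
 [  44   46   63   63
[... 1695 characters left out ...]
255 255 205  94  41  59]
 [254 255 229 148 171 169 165 151 152 187  68 186 255 255 254 116  49  58]
 [255 255 255 109 160 147 187 197 215 221 133  89 255 255 255 167  76  52]
 [255 255 255 183 162 210 213 215 215 215 211  57 248 255 255 241 106  48]
 [233 255 255 255 119 218 213 214 213 214 219 108 121 255 255 255 151  71]
 [211 255 255 255 168 207 215 213 214 214 218 187  59 249 255 255 181  94]
 [212 255 255 255 237 146 218 214 218 219 199 131  40 155 255 228 129 105]
 [208 255 255 255 255 107 214 210 174 120  60  63 106 134 145 111  93  64]
 [224 255 254 254 255 221 137  86  59  79 140 124 126 114  90  60  45  44]
 [245 255 254 254 255 255  85  98 108 127 121 109  77  56  45  44  44  45]]
```

View pics/crop.png

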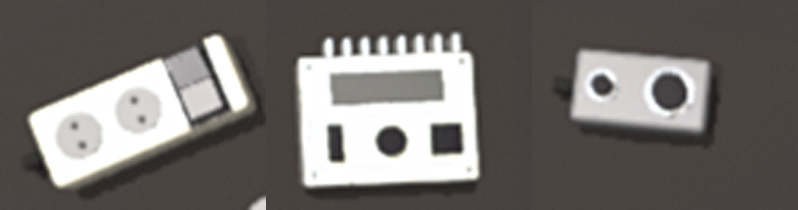

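The crop confirms it. The rocker's darker raised half is toward the block's +x, the square key is the right-most on the silver drive, and the large button is the right one on the control. Next I'll refine the three points and cross-check them in the scene view.

```bash
cat >> h.py <<'E'
def proj(n,X):
    p,Rm,t=cam(n); q=Rm@np.array(X)+t; a,b=q[:2]/q[2]; s=1+p["k1"]*(a*a+b*b)
    return np.round([p["fx"]*a*s+p["cx"],p["fy"]*b*s+p["cy"]],1)
def plan(X,ydir=None,h=0.186):
    """tool-axis slide (mm) bringing fingertips to X, and turn about tool z aligning tool y with ydir"""
    s=read_state(); Rm=R.from_rotvec(s["orientation"]).as_matrix()
    print("slide",((Rm.T@(np.array(X)+[0,0,h]-s["tool_pos"]))*1000).round(1),"pos",s["tool_pos"].round(4),"t",round(s["t"],2),"F",s["force"].round(2))
    if ydir is not None:
        l=Rm.T@np.array([*ydir,0]); a=np.arctan2(-l[0],l[1]); print("dz turn",(a+np.pi/2)%np.pi-np.pi/2, "tilt",Rm[:,2].round(4))
E
python3 - <<'E'
from h import *
z=np.load("top.npz"); im=z["im"]; g=cv2.cvtColor(im,cv2.COLOR_RGB2GRAY)
print(g[188:208,270:290:2])
m=np.zeros_like(g); m[188:207,270:289]=(g[188:207,270:289]<80)*255
for c in cv2.findContours(m,cv2.RETR_EXTERNAL,cv2.CHAIN_APPROX_NONE)[0]:
    M=cv2.moments(c)
    if M["m00"]>20: u,v=M["m10"]/M["m00"],M["m01"]/M["m00"];print("large",u,v,M["m00"],onz("top",u,v,.052).round(4))
pts={"rock":(.5497,.2077,.062),"sq":(.4394,-.3146,.064),"large":(.610,-.0152,.052)}
for k,X in pts.items(): print(k,"top",proj("top",X),"scene",proj("scene",X))
s=cv2.imread("pics/scene.png")
t=[]
for k,X in pts.items():
    u,v=proj("scene",X).astype(int); w=s[v-30:v+30,u-38:u+38]; w=cv2.resize(w,(266,210),interpolation=cv2.INTER_CUBIC)
    q=(proj("scene",X)-[u-38,v-30])*3.5; cv2.drawMarker(w,tuple(int(i) for i in q),(0,0,255),0,12,1); t.append(w)
cv2.imwrite("pics/chk.png",np.hstack(t))
plan((.5497,.2077,.10),(-.387,.922))
E
```

```text
[[206 205 204 209 215 215 205 200 201 198]
 [206 205 216 226 234 236 224 202 202 202]
 [206 206 238 221 206 232 242 221 201 201]
 [204 220 239 154 125 152 207 245 202 200]
 [205 240 193  84  68  74 121 253 221 199]
 [213 254 130  62  64  61  66 234 250 202]
 [224 242  87  67  68  65  56 178 255 208]
 [236 224  67  69  68  68  61 119 255 215]
 [243 211  62  70  70  67  62  74 255 219]
 [248 207  61  71  68  68  64  54 255 216]
 [248 213  62  69  69  68  66  53 255 211]
 [243 241  70  70  71  70  65  52 255 213]
 [233 255  85  69  69  68  64  72 255 208]
 [219 255 123  64  69  68  57 125 246 206]
 [211 255 219  65  59  58  64 185 202 205]
 [208 249 255 133  62  77 134 218 188 207]
 [210 225 254 232 172 161 208 226 201 209]
 [209 212 229 244 253 201 215 217 208 209]
 [211 210 212 224 220 178 210 209 208 210]
 [211 210 210 210 198 193 211 210 210 212]]
large 278.95619047619044 197.4190476190476 87.5 [ 0.609  -0.0152  0.052 ]
rock top [186.3 222.4] scene [451.9 280.2]
sq top [404.2 264.2] scene [247.9 207.8]
large top [278.9 197. ] scene [337.8 276.2]
slide [ 586.7 -567.   118.8] pos [ 0.2429 -0.5484  0.4038] t 0.1 F [ 0.07 -0.37 -0.01]
dz turn 0.019386074434397216 tilt [-5.0e-04  1.5e-03 -1.0e+00]
```

View pics/chk.png

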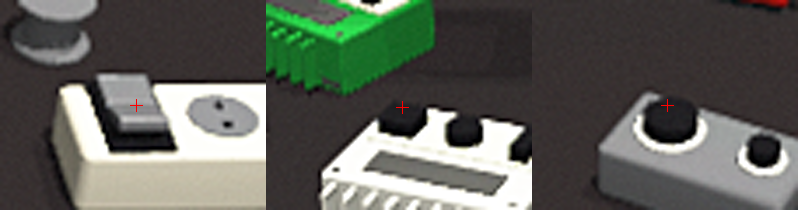

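In the scene view all three marks land on the intended tops: the raised half at (452,280), the square key at (248,208) and the large button at (338,276). Heights and spacing agree with the description, so I'll move above the rocker.

>>> servo_tool([
  {"slide":[49,-47,0],"dr":[0,0,0.02],"jaw":1},
  {"slide":[587,-567,0],"dr":[0,0,0.02],"jaw":1},
  {"slide":[587,-567,0],"dr":[0,0,0.02],"jaw":1},
  {"slide":[587,-567,0],"dr":[0,0,0.02],"jaw":1},
  {"slide":[587,-567,0],"dr":[0,0,0.02],"jaw":1},
  {"slide":[587,-567,0],"dr":[0,0,0.02],"jaw":1},
  {"slide":[587,-567,0],"dr":[0,0,0.02],"jaw":1},
  {"slide":[587,-567,0],"dr":[0,0,0.02],"jaw":1},
  {"slide":[587,-567,0],"dr":[0,0,0.02],"jaw":1},
  {"slide":[587,-567,0],"dr":[0,0,0.02],"jaw":1},
  {"slide":[587,-567,0],"dr":[0,0,0.02],"jaw":1},
  {"slide":[587,-567,0],"dr":[0,0,0.02],"jaw":1},
  {"slide":[587,-567,0],"dr":[0,0,0.02],"jaw":1},
  {"slide":[587,-567,0],"dr":[0,0,0.02],"jaw":1},
  {"slide":[587,-567,0],"dr":[0,0,0.02],"jaw":1},
  {"slide":[587,-567,0],"dr":[0,0,0.02],"jaw":1},
  {"slide":[587,-567,0],"dr":[0,0,0.02],"jaw":1},
  {"slide":[587,-567,0],"dr":[0,0,0.02],"jaw":1},
  {"slide":[587,-567,0],"dr":[0,0,0.02],"jaw":1},
  {"slide":[587,-567,0],"dr":[0,0,0.02],"jaw":1},
], force=20)

```text
t: 2.1
tool_pos: [0.5499, 0.2063, 0.4046]
orientation: [3.08, 0.617, -0.001]
force: [0.1, 0.0, -0.1]
opening: 0.0007
gripper_force: 0.0
```

```bash
python3 - <<'E'
from h import *
plan((.5497,.2077,.075),(-.387,.922)); print(read_state()["opening"])
E
```

```text
slide [  0.4  -1.4 143.6] pos [0.5499 0.2063 0.4046] t 2.1 F [ 0.12  0.04 -0.08]
dz turn -0.0017443350850570027 tilt [-5.e-04 -5.e-04 -1.e+00]
0.0006982424163460338
```

>>> servo_tool([
  {"slide":[0,0,40],"dr":[0,0,0],"jaw":1},
  {"slide":[0,0,80],"dr":[0,0,0],"jaw":1},
  {"slide":[0,0,120],"dr":[0,0,0],"jaw":1},
  {"slide":[0,0,140],"dr":[0,0,0],"jaw":1},
  {"slide":[0,0,146],"dr":[0,0,0],"jaw":1},
  {"slide":[0,0,150],"dr":[0,0,0],"jaw":1},
  {"slide":[0,0,154],"dr":[0,0,0],"jaw":1},
  {"slide":[0,0,157],"dr":[0,0,0],"jaw":1},
  {"slide":[0,0,160],"dr":[0,0,0],"jaw":1},
  {"slide":[0,0,161],"dr":[0,0,0],"jaw":1},
  {"slide":[0,0,162],"dr":[0,0,0],"jaw":1},
  {"slide":[0,0,162],"dr":[0,0,0],"jaw":1},
  {"slide":[0,0,162],"dr":[0,0,0],"jaw":1},
])

```text
t: 3.4
tool_pos: [0.5502, 0.2076, 0.2429]
orientation: [-3.08, -0.619, -0.0]
force: [1.4, 0.4, 2.1]
opening: 0.0004
gripper_force: 0.9
```

```bash
python3 - <<'E'
from h import *
plan((.5497,.2077,.056))
E
```

```text
slide [-0.4 -0.3  0.9] pos [0.5502 0.2076 0.2429] t 3.4 F [1.42 0.41 2.08]
```

>>> servo_tool([
  {"slide":[0,0,1],"dr":[0,0,0],"jaw":1},
  {"slide":[0,0,1.5],"dr":[0,0,0],"jaw":1},
  {"slide":[0,0,2],"dr":[0,0,0],"jaw":1},
  {"slide":[0,0,2],"dr":[0,0,0],"jaw":1},
  {"slide":[0,0,2],"dr":[0,0,0],"jaw":1},
])

```text
t: 3.9
tool_pos: [0.5503, 0.2076, 0.2422]
orientation: [-3.08, -0.619, -0.001]
force: [-3.6, -0.4, 12.7]
opening: 0.0005
gripper_force: 6.6
```

>>> servo_tool([
  {"slide":[0,0,-20],"dr":[0,0,0],"jaw":1},
  {"slide":[0,0,-60],"dr":[0,0,0],"jaw":1},
  {"slide":[0,0,-100],"dr":[0,0,0],"jaw":1},
  {"slide":[0,0,-100],"dr":[0,0,0],"jaw":1},
])

```text
t: 4.3
tool_pos: [0.5518, 0.208, 0.3475]
orientation: [-3.079, -0.619, -0.015]
force: [1.1, -0.1, 0.8]
opening: 0.0003
gripper_force: 0.0
```

```bash
python3 - <<'E'
from h import *
plan((.4394,-.3146,.16),(-.024,1.0))
im,d=read_camera("scene")
w=cv2.resize(im[245:320,405:540,::-1],(675,375),interpolation=cv2.INTER_CUBIC)
cv2.imwrite("pics/rock2.png",w)
E
```

```text
slide [-305.6  438.5   -0.9] pos [0.5518 0.208  0.3475] t 4.3 F [ 1.14 -0.15  0.8 ]
dz turn 0.3728629201186253 tilt [ 0.0092  0.0026 -1.    ]
```

View pics/rock2.png

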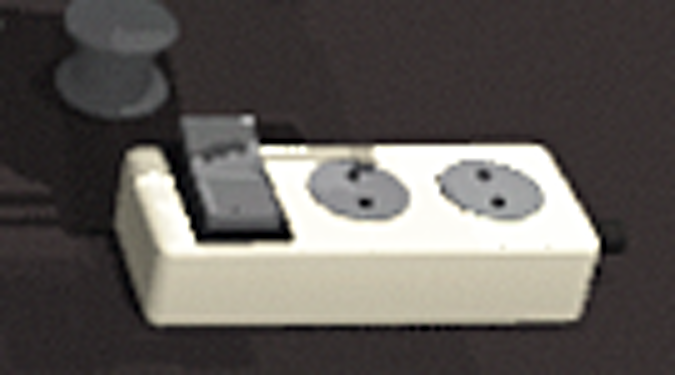

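The front half of the rocker now lies flat and the rear half is up, and the push reached the stop at 12.7 N, so the rocker is on. Next is the square key.

>>> servo_tool([
  {"slide":[-28,40,0],"dr":[0,0,0.1],"jaw":1},
  {"slide":[-305,438,0],"dr":[0,0,0.37],"jaw":1},
  {"slide":[-305,438,0],"dr":[0,0,0.37],"jaw":1},
  {"slide":[-305,438,0],"dr":[0,0,0.37],"jaw":1},
  {"slide":[-305,438,0],"dr":[0,0,0.37],"jaw":1},
  {"slide":[-305,438,0],"dr":[0,0,0.37],"jaw":1},
  {"slide":[-305,438,0],"dr":[0,0,0.37],"jaw":1},
  {"slide":[-305,438,0],"dr":[0,0,0.37],"jaw":1},
  {"slide":[-305,438,0],"dr":[0,0,0.37],"jaw":1},
  {"slide":[-305,438,0],"dr":[0,0,0.37],"jaw":1},
  {"slide":[-305,438,0],"dr":[0,0,0.37],"jaw":1},
  {"slide":[-305,438,0],"dr":[0,0,0.37],"jaw":1},
  {"slide":[-305,438,0],"dr":[0,0,0.37],"jaw":1},
  {"slide":[-305,438,0],"dr":[0,0,0.37],"jaw":1},
  {"slide":[-305,438,0],"dr":[0,0,0.37],"jaw":1},
])

```text
t: 5.85
tool_pos: [0.4384, -0.313, 0.3402]
orientation: [-3.14, -0.045, 0.001]
force: [-0.5, 0.2, 0.2]
opening: 0.0007
gripper_force: 0.0
```

```bash
python3 - <<'E'
from h import *
plan((.4394,-.3146,.064),(-.024,1.0))
E
```

```text
slide [ 1.   1.7 90.2] pos [ 0.4384 -0.313   0.3402] t 5.85 F [-0.51  0.19  0.18]
dz turn 0.004511884292325963 tilt [-7.e-04  9.e-04 -1.e+00]
```

>>> servo_tool([
  {"slide":[1,1.5,40],"dr":[0,0,0],"jaw":1},
  {"slide":[1,1.5,75],"dr":[0,0,0],"jaw":1},
  {"slide":[1,1.5,85],"dr":[0,0,0],"jaw":1},
  {"slide":[1,1.5,89],"dr":[0,0,0],"jaw":1},
  {"slide":[1,1.5,92],"dr":[0,0,0],"jaw":1},
  {"slide":[1,1.5,94],"dr":[0,0,0],"jaw":1},
  {"slide":[1,1.5,96],"dr":[0,0,0],"jaw":1},
  {"slide":[1,1.5,97],"dr":[0,0,0],"jaw":1},
  {"slide":[1,1.5,97],"dr":[0,0,0],"jaw":1},
  {"slide":[1,1.5,97],"dr":[0,0,0],"jaw":1},
])

```text
t: 6.85
tool_pos: [0.4396, -0.3162, 0.2446]
orientation: [3.14, 0.042, 0.003]
force: [2.7, -0.3, 3.6]
opening: 0.0005
gripper_force: 1.7
```

```bash
python3 - <<'E'
from h import *
plan((.4394,-.3146,.058))
E
```

```text
slide [-0.2 -1.7  0.6] pos [ 0.4396 -0.3162  0.2446] t 6.85 F [ 2.67 -0.34  3.62]
```

>>> servo_tool([
  {"slide":[0,0,1],"dr":[0,0,0],"jaw":1},
  {"slide":[0,0,1.5],"dr":[0,0,0],"jaw":1},
  {"slide":[0,0,2],"dr":[0,0,0],"jaw":1},
  {"slide":[0,0,2],"dr":[0,0,0],"jaw":1},
  {"slide":[0,0,2],"dr":[0,0,0],"jaw":1},
  {"slide":[0,0,2],"dr":[0,0,0],"jaw":1},
])

```text
t: 7.45
tool_pos: [0.4397, -0.3163, 0.2442]
orientation: [3.14, 0.042, 0.003]
force: [-3.9, 6.1, 19.7]
opening: 0.0006
gripper_force: 9.9
```

>>> servo_tool([
  {"slide":[0,0,-10],"dr":[0,0,0],"jaw":1},
  {"slide":[0,0,-50],"dr":[0,0,0],"jaw":1},
  {"slide":[0,0,-90],"dr":[0,0,0],"jaw":1},
  {"slide":[0,0,-90],"dr":[0,0,0],"jaw":1},
  {"slide":[0,0,-90],"dr":[0,0,0],"jaw":1},
])

```text
t: 7.95
tool_pos: [0.4392, -0.3162, 0.3327]
orientation: [3.14, 0.042, 0.002]
force: [-0.0, 0.8, -1.0]
opening: 0.0007
gripper_force: 0.0
```

```bash
python3 - <<'E'
from h import *
plan((.609,-.0152,.15),(.112,.9937))
im,d=read_camera("scene")
cv2.imwrite("pics/key2.png",cv2.resize(im[195:265,210:330,::-1],(720,420),interpolation=cv2.INTER_CUBIC))
E
```

```text
slide [ 177.8 -296.3   -3.6] pos [ 0.4392 -0.3162  0.3327] t 7.95 F [-0.02  0.81 -0.97]
dz turn 0.13886690159287518 tilt [ 0.0011 -0.0015 -1.    ]
```

View pics/key2.png

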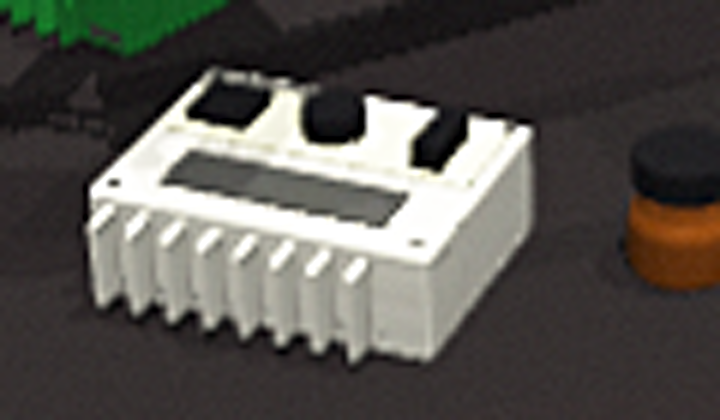

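The square key now sits visibly lower than the round and oblong keys, and the push reached a 20 N stop, so it has latched in. Now the large button.

>>> servo_tool([
  {"slide":[20,-32,0],"dr":[0,0,0.05],"jaw":1},
  {"slide":[178,-296,0],"dr":[0,0,0.14],"jaw":1},
  {"slide":[178,-296,0],"dr":[0,0,0.14],"jaw":1},
  {"slide":[178,-296,0],"dr":[0,0,0.14],"jaw":1},
  {"slide":[178,-296,0],"dr":[0,0,0.14],"jaw":1},
  {"slide":[178,-296,0],"dr":[0,0,0.14],"jaw":1},
  {"slide":[178,-296,0],"dr":[0,0,0.14],"jaw":1},
  {"slide":[178,-296,0],"dr":[0,0,0.14],"jaw":1},
  {"slide":[178,-296,0],"dr":[0,0,0.14],"jaw":1},
  {"slide":[178,-296,0],"dr":[0,0,0.14],"jaw":1},
  {"slide":[178,-296,0],"dr":[0,0,0.14],"jaw":1},
  {"slide":[178,-296,0],"dr":[0,0,0.14],"jaw":1},
])

```text
t: 9.2
tool_pos: [0.6087, -0.0167, 0.3316]
orientation: [3.136, -0.181, -0.001]
force: [0.3, 0.2, 0.5]
opening: 0.0003
gripper_force: 0.0
```

```bash
python3 - <<'E'
from h import *
plan((.6093,-.0152,.052),(.112,.9937))
E
```

```text
slide [ 0.5 -1.6 93.6] pos [ 0.6087 -0.0167  0.3316] t 9.2 F [0.3  0.2  0.47]
dz turn -0.002980463166078806 tilt [-5.e-04 -2.e-04 -1.e+00]
```

>>> servo_tool([
  {"slide":[0.5,-1.5,40],"dr":[0,0,0],"jaw":1},
  {"slide":[0.5,-1.5,75],"dr":[0,0,0],"jaw":1},
  {"slide":[0.5,-1.5,88],"dr":[0,0,0],"jaw":1},
  {"slide":[0.5,-1.5,92],"dr":[0,0,0],"jaw":1},
  {"slide":[0.5,-1.5,95],"dr":[0,0,0],"jaw":1},
  {"slide":[0.5,-1.5,98],"dr":[0,0,0],"jaw":1},
  {"slide":[0.5,-1.5,100],"dr":[0,0,0],"jaw":1},
  {"slide":[0.5,-1.5,101],"dr":[0,0,0],"jaw":1},
  {"slide":[0.5,-1.5,101.5],"dr":[0,0,0],"jaw":1},
  {"slide":[0.5,-1.5,101.5],"dr":[0,0,0],"jaw":1},
  {"slide":[0.5,-1.5,101.5],"dr":[0,0,0],"jaw":1},
])

```text
t: 10.3
tool_pos: [0.6107, -0.014, 0.2317]
orientation: [3.136, -0.178, 0.005]
force: [1.5, -2.5, 5.2]
opening: 0.0002
gripper_force: 2.7
```

```bash
python3 - <<'E'
from h import *
plan((.6093,-.0152,.045))
E
```

```text
slide [-1.2  1.3  0.7] pos [ 0.6107 -0.014   0.2317] t 10.3 F [ 1.47 -2.47  5.17]
```

>>> servo_tool([
  {"slide":[0,0,0.5],"dr":[0,0,0],"jaw":1},
  {"slide":[0,0,1],"dr":[0,0,0],"jaw":1},
  {"slide":[0,0,1.5],"dr":[0,0,0],"jaw":1},
  {"slide":[0,0,1.5],"dr":[0,0,0],"jaw":1},
  {"slide":[0,0,1.5],"dr":[0,0,0],"jaw":1},
  {"slide":[0,0,1.5],"dr":[0,0,0],"jaw":1},
  {"slide":[0,0,1.5],"dr":[0,0,0],"jaw":1},
  {"slide":[0,0,1.5],"dr":[0,0,0],"jaw":1},
])

```text
t: 11.1
tool_pos: [0.6107, -0.014, 0.2313]
orientation: [3.136, -0.178, 0.005]
force: [-4.3, -1.7, 14.6]
opening: 0.0004
gripper_force: 7.1
```

```bash
python3 - <<'E'
from h import *
plan((.6093,-.0152,.045))
im,d=read_camera("scene")
cv2.imwrite("pics/btn.png",cv2.resize(im[230:330,270:430,::-1],(640,400),interpolation=cv2.INTER_CUBIC))
plan((.6093,-.0152,.045))
E
```

```text
slide [-1.3  1.4  0.3] pos [ 0.6107 -0.014   0.2313] t 11.1 F [-4.29 -1.75 14.62]
slide [-1.3  1.4  0.3] pos [ 0.6107 -0.014   0.2313] t 11.15 F [-4.18 -2.54 13.67]
```

View pics/btn.png

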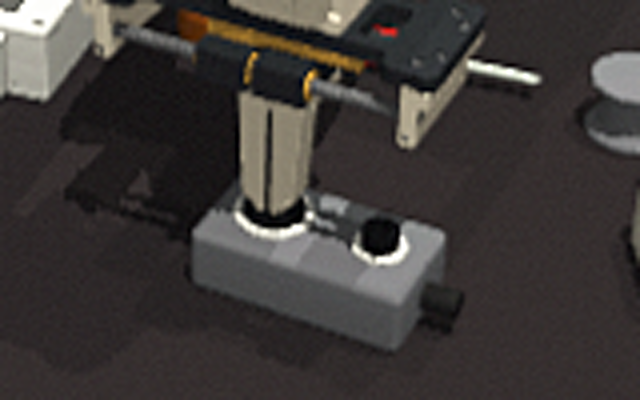

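The fingertips hold the large button at its stop with about 14 N, well above the 6 N it needs. The control lies flat, in place, with the small button out. I'm handing in.

```bash
python3 -c "
from plant import close_job; print(close_job())"
```

```text
the job is handed in; nothing more can be done
None
```

I handed the job in at about 11 s: the rocker is on, the square key is in, and the fingers are holding the large button down with about 14 N; `close_job` returned no verdict.

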